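Spray, load and screw down a display board in a hand press

TASK

Glue up the red display board in the hand press: press the spray can's nozzle cap fully down for a moment and let it come back up, then slide the sled with the board fully home into the press, and then turn the T-handle clockwise (seen from above), changing your grip from end to end as you need, until the platen is right down on the board and the handle comes to its stop. Let go of everything and leave the other things on the table where they are.

Things in the scene. Friction and masses are not known exactly. Their poses are not given: they have to be found in the camera images.
- press: Hand screw press fixed to the table: plywood base 200 x 270 x 20 mm, two dark steel posts 82 mm either side of the screw along the press's x axis, a dark beam over them (44 mm wide in y, top 135 mm above the table). Origin: on the table, under the screw's axis; z up. The sled runs along the press's y axis, outwards = +y.
- handle_mid (a point): Centre of the steel T-handle's crossbar, on the vertical screw axis, 185 mm above the table (the handle keeps this height as it turns; the platen travels instead). The bar is round, 14 mm thick, 168 mm long, along this point's x axis both ways, with 20 mm thick end knobs over its last 12 mm; a 24 mm stem at the middle. The free bar between stem and knobs is 12 to 72 mm from the axis, 43 mm clear above the beam.
- handle (a joint): Turn of the T-handle in rad, growing clockwise seen from above. At 0 the platen is fully up; at 6.2 the platen is down on the board and the handle meets a hard stop. It lowers the platen 16 mm a turn, has about 0.22 Nm of friction and stays where it is left.
- sled (a joint): How far the sled is out, in m: 0 = fully home against its stop, up to 0.095 = pulled out. It slides on rails with about 2 N of friction and stays where it is left.
- sled_grip (a point): In the wooden grip block at the sled's outer end, centred in plan: block 60 mm (press x) by 22 mm (press y, direction of sliding) by 50 mm high, its top 17 mm above this point, its underside 33 mm below it. Axes as the press; pushing it along -y loads the sled. The sled is a plywood plate carrying a red board 106 x 150 x 12 mm; it moves as one piece on rails and cannot be lifted.
- can: Aluminium spray can, 58 mm thick, clamped upright in a fixed dark steel stand (base 100 x 100 mm). Origin: centre of the stand's underside, on the table; its nozzle points to its own -y, towards the sled.
- nozzle_top (a point): Centre of the flat top of the can's white nozzle cap, 172 mm above the table when up; cap 28 mm across and 23 mm high.
- nozzle (a joint): How far the nozzle cap is pressed down, in m: 0 = up, 0.007 = fully down. Sprung: starts to move at 2.4 N, fully down at 8 N.
- thermos: Bystander: brown flask, 72 mm thick, 170 mm high; origin at its underside.
- jar: Bystander: amber glass jar with black lid, 76 mm thick, 120 mm high; origin at its underside.
- tin: Bystander: metal tin with a paper label and no nozzle, 68 mm thick, 130 mm high; origin at its underside.
- scissors: Bystander: scissors lying flat, 195 mm long; origin at the pivot.
- screwdriver: Bystander: screwdriver lying flat, length along its x.
- tape_roll: Bystander: empty cardboard tape core lying flat, 96 mm across, 24 mm high; origin at its underside.
- spare_board: Bystander: spare red board 150 x 106 x 12 mm lying flat; origin at its underside.
There are look-alikes about, which are no part of the job. Leave any green or purple look-alike of the can alone.

How it is judged:
By the outcome, as a careful person would: the job done as asked, in the order asked, and still so for the second after the job is handed in, with the robot touching nothing.
It also fails if it takes over 72 s, if anything falls off the work surface, if the arm or the gripper's body presses on something with over 40 N, if the wrist force passes 120 N, or if a joint passes its speed limit or range.

ROBOT

A 6-joint arm with a two-finger parallel gripper is mounted at the origin on the work surface. World frame = base frame: x ahead of the robot, y to its left, z up, the work surface at z = 0. Lengths are in m, angles in rad, forces in N, time in s.
With the tool pointing down it reaches from about 0.35 to 0.975 m from the base axis. Payload 4.9 kg.
Tool frame: the origin (TCP) lies at the very end of the fingers, on their centre line; the grasp point (between the pads) lies 19 mm behind it; z points along the fingers, y is the line along which they close (so a half turn about z gives the same grasp; the last joint's range is limited). The gripper opens to 85 mm and grips with 20 to 120 N. Pads are 22 mm wide; open, the fingers measure 114 mm over their backs; the gripper's body (76 mm by 85 mm) begins 54 mm behind the grasp point. The pads swing forward as they close: fully open they stand 13 mm farther back than shut.
Start: joints at [-1.378, 0.053, 1.613, -0, 1.476, -0.119], TCP at [0.192, -0.595, 0.197] pointing down, gripper open.
Joint ranges: [-3.01, 3.01], [-1.01, 2.22], [0.06, 2.58], [-1.02, 4.17], [0.09, 2.62], [-3.14, 3.14]. Speed limits (rad/s): [2.57, 2.57, 3.14, 3.14, 3.14, 3.14].

INTERFACE

Orientations are given as a rotation vector (axis times angle).
In Python, from station import ctrl, imaging gives the robot as it stands.
- The arm moves only by the tool play_rows, never from a script. Its argument "series" is a list of rows, each a list of 3 entries, a list of its own where there are three numbers: the opening, from 0 (shut) to 1 (fully open), then the shift along the tool's x, y, z each as a share of 0.05 m, from -1 to 1, then the turn, a rotation vector about the tool's x, y, z each as a share of 8 degrees, from -1 to 1. In form: [[grip, [dx, dy, dz], [ax, ay, az]], ...]. A call has 1 to 8 rows; each row shifts and turns the commanded pose from where the row before left it, along the tool's axes as they then stand; what a row does not reach is not made up. A row lasts 1/8 s, in which the tool goes at most 62.5 mm and 10.7 degrees, less where a joint would pass 70% of its speed; a pose out of reach is approached as far as the arm can. A call with a number of a shift or a turn outside -1 to 1 is refused whole. A call with a gripper value outside its range is refused whole. The fingers move at their own pace and stop on an object; "force" is the grip in N (left out, the last holds). Time passes only in rows, so rows that do not move let the fingers close. It gives the time, the measured TCP pose, the force, the opening and the grip force at its end, in the units of the state.
- ctrl.get_obs(): the state, without advancing time (a new reading comes with each control period).
- imaging.get_image(name): name is "scene" or "top" or "wrist"; returns a dict with "color" (384x512x3 uint8, blue, green, red), "fx", "fy", "cx", "cy" (pixels), "D" ([k1, k2, p1, p2, k3] as OpenCV has them; the pictures are not rectified), "extrinsics" (4x4, takes a point from world to camera coordinates); the wrist camera has in their place "hand_eye" (4x4, takes a point from camera to tool coordinates, whose origin is the TCP and whose axes are the flange's). Camera axes: x right, y down, z forward; pixel columns grow to the right and rows downward; lengths in m; the calibration is good to about 2 mm. A picture is of the moment at which its call begins: read the wrist's pose just before it. There is no depth.
- ctrl.finish_job(): hands the job in; it is judged then, once.
The state is a dict: "t": time; "q": joint angles; "dq": joint speeds; "effort": joint torques, N m; "tool_pos": TCP position; "tool_rot": TCP orientation; "contact_force": force on the tool from outside, world axes, zero at the start; "wrist_torque": the same for the moment, N m; "opening": finger opening in m; "grip_force": force on a finger pad.
Only numpy, scipy, OpenCV 4.12 (cv2) and the standard library are available. Lean on these libraries where they do the work, as an engineer would, in place of code of your own. Each camera call takes 0.05 s, during which the arm holds its last target. There are 200 camera calls.

## Working session

There is one attempt and no reset: what is moved stays moved. The work goes in short steps, Python scripts to look and compute and a tool call to move; the robot and the scene stay as the last step left them, time stands still between calls to the robot, and variables do not carry over. Pictures are saved under pics/ and viewed, at most 10 in all, crops included, and the job is handed in when it is done.

Besides the shell and the picture viewer there is one more tool, called after "Request:" in YAML: its name, and indented under it one key for each argument. play_rows: Moves the arm, as the interface text tells. Shift numbers are shares of 0.05 m and turn numbers shares of 8 degrees, none past 1 either way. Its arguments: {"type":"object","properties":{"series":{"type":"array"},"force":{"type":"number"}},"required":["series"]}

```bash
mkdir -p pics; cat > h.py <<'E'
import numpy as np, cv2
from scipy.spatial.transform import Rotation as R
from station import ctrl, imaging
def cam(n):
    o=ctrl.get_obs(); im=imaging.get_image(n)
    K=np.array([[im['fx'],0,im['cx']],[0,im['fy'],im['cy']],[0,0,1]])
    if 'extrinsics' in im: T=np.linalg.inv(np.array(im['extrinsics']))
    else:
        T=np.eye(4);T[:3,:3]=R.from_rotvec(o['tool_rot']).as_matrix();T[:3,3]=o['tool_pos'];T=T@np.array(im['hand_eye'])
    return dict(img=np.array(im['color']),K=K,D=np.array(im['D']),T=T)
def ray(c,uv):
    p=cv2.undistortPoints(np.array([[uv]],float),c['K'],c['D'])[0,0]
    return c['T'][:3,3],c['T'][:3,:3]@np.array([p[0],p[1],1])
def onz(c,uv,z):
    o,d=ray(c,uv);return (o+d*(z-o[2])/d[2]).round(4)
def proj(c,P):
    Ti=np.linalg.inv(c['T'])
    return cv2.projectPoints(np.array(P,float).reshape(-1,1,3),cv2.Rodrigues(Ti[:3,:3])[0],Ti[:3,3],c['K'],c['D'])[0][:,0]
E
python3 - <<'E'
from h import *
import pickle
cs={n:cam(n) for n in('scene','top')}
pickle.dump(cs,open('c.pkl','wb'))
for n in cs: cv2.imwrite(f'pics/{n}.png',cv2.resize(cs[n]['img'],(768,576))); print(n,cs[n]['T'].round(2).tolist())
print(ctrl.get_obs())
E
```

```text
scene [[-0.28, 0.65, -0.71, 1.24], [0.96, 0.18, -0.22, 0.28], [-0.02, -0.74, -0.67, 0.86], [0.0, 0.0, 0.0, 1.0]]
top [[-0.01, -0.98, 0.18, 0.21], [-1.0, 0.01, -0.01, 0.06], [0.01, -0.18, -0.98, 1.73], [0.0, 0.0, 0.0, 1.0]]
{'t': 0.1, 'q': array([-1.37801480e+00,  5.32880584e-02,  1.61415680e+00,  8.86266045e-06,
        1.47602171e+00, -1.19001891e-01]), 'dq': array([-6.49909193e-04,  8.40909498e-05, -2.54859156e-03, -5.26807265e-04,
        5.88855556e-04,  3.37746814e-04]), 'effort': array([ 2.52614655e-04, -3.94904029e+01, -3.71364033e+01, -1.67223757e-04,
        3.90665402e-03, -4.28344720e-06]), 'tool_pos': array([ 0.19160247, -0.59424031,  0.19538769]), 'tool_rot': array([-3.10164600e+00, -4.87474883e-01,  9.46574835e-05]), 'contact_force': array([ 0.09070268, -0.45703247,  0.09577479]), 'wrist_torque': array([ 0.03646104,  0.01727286, -0.00757034]), 'grip_force': 0.0, 'opening': 0.0853232761576925}
```

View pics/scene.png

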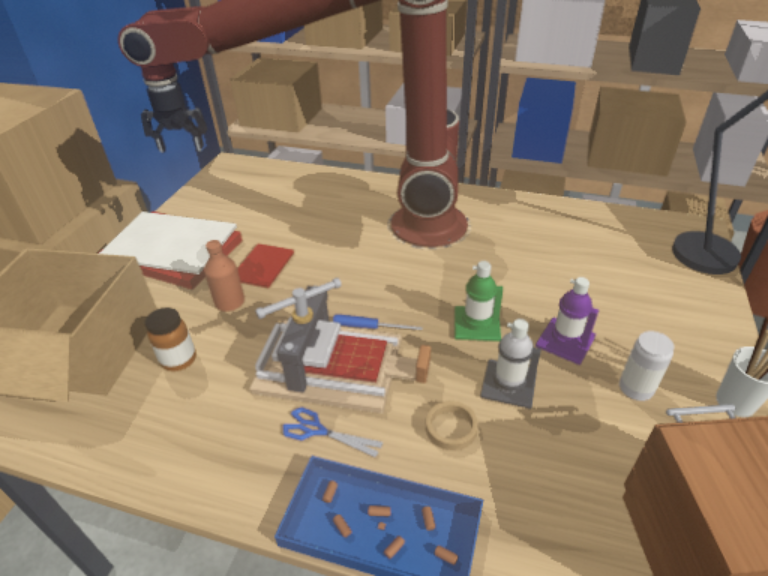

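View pics/top.png

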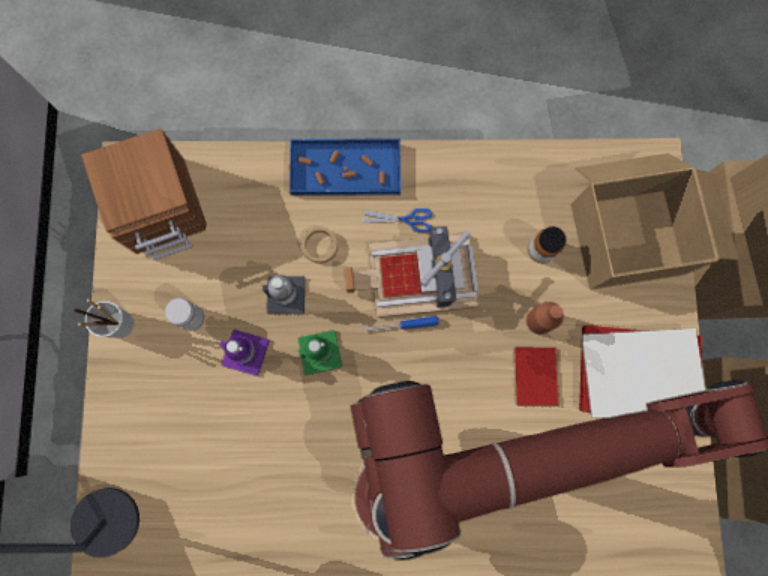

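The scene view shows the grey can in its dark stand at about (513,360), the press handle at (300,298) and the grip block at (423,363). In the top view these are at (283,290), (445,258) and (349,278). I'll zoom in on both views for exact pixels.

```bash
python3 - <<'E'
import pickle,cv2,numpy as np
cs=pickle.load(open('c.pkl','rb'))
a=cs['top']['img'][143:218,165:330]; b=cs['scene']['img'][180:280,165:365]
a=cv2.resize(a,None,fx=4,fy=3.5*4/3.5*0+3.4,interpolation=2) if 0 else cv2.resize(a,None,fx=3.5,fy=3.5,interpolation=2)
b=cv2.resize(b,None,fx=3.3,fy=3.3,interpolation=2)
def grid(im,x0,y0,s):
    for x in range(-(-x0//10)*10,x0+int(im.shape[1]/s)+1,10):
        cv2.line(im,(int((x-x0)*s),0),(int((x-x0)*s),6 if x%50 else 14),(0,255,255),1)
        if x%20==0: cv2.putText(im,str(x),(int((x-x0)*s),24),0,.35,(0,255,255),1)
    for y in range(-(-y0//10)*10,y0+int(im.shape[0]/s)+1,10):
        cv2.line(im,(0,int((y-y0)*s)),(6,int((y-y0)*s)),(0,255,255),1); cv2.putText(im,str(y),(8,int((y-y0)*s)+4),0,.35,(0,255,255),1)
grid(a,165,143,3.5);grid(b,165,180,3.3)
w=max(a.shape[1],b.shape[1]);P=lambda i:cv2.copyMakeBorder(i,0,0,0,w-i.shape[1],0)
cv2.imwrite('pics/z1.png',np.vstack([P(a),P(b)]))
E
```

```text
(no output)
```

View pics/z1.png

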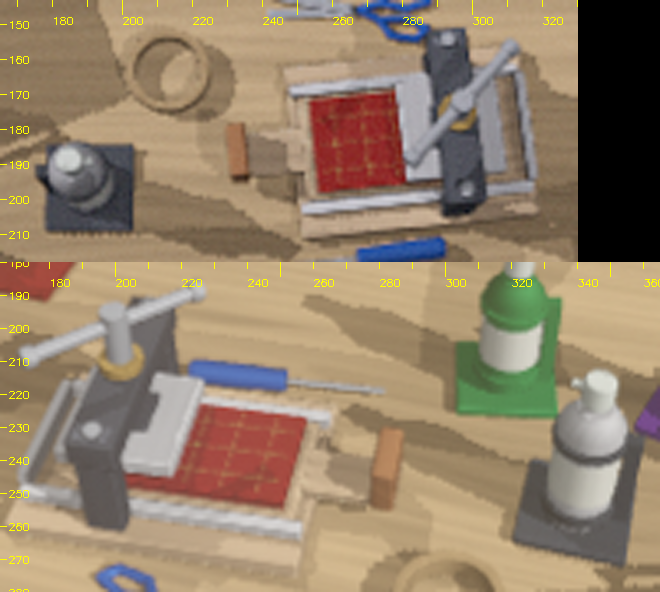

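```bash
python3 - <<'E'
import pickle
from h import *
cs=pickle.load(open('c.pkl','rb'));t,s=cs['top'],cs['scene']
def tri(a,b):
    o1,d1=ray(t,a);o2,d2=ray(s,b);k=np.linalg.lstsq(np.c_[d1,-d2],o2-o1,rcond=None)[0]
    p,q=o1+d1*k[0],o2+d2*k[1];return ((p+q)/2).round(4),np.linalg.norm(p-q).round(4)
print('nozzle',onz(t,(184.4,187.9),.172),onz(s,(347.1,214.5),.172),tri((184.4,187.9),(347.1,214.5)))
for n,p,q in(('mid',(297,172.4),(199.5,195.2)),('e1',(311,156.1),(173.2,208.5)),('e2',(282.4,188.7),(225,189.4))):print(n,onz(t,p,.185),onz(s,q,.185),tri(p,q))
A,B=onz(t,(292.7,153.9),.135),onz(t,(298.4,196.4),.135);print('posts',A,B,(A+B)/2,np.linalg.norm(A-B))
# grip block mask
for n,c,(x,y,w,h) in(('top',t,(225,170,16,30)),('scene',s,(270,225,25,35))):
    hs=cv2.cvtColor(c['img'],40)[y:y+h,x:x+w].astype(int)
    m=((hs[...,1]>110)&(hs[...,0]<16)&(hs[...,2]>50)).astype(np.uint8)
    ys,xs=np.nonzero(m);print(n,len(xs),xs.mean()+x,ys.mean()+y,xs.min()+x,xs.max()+x,ys.min()+y,ys.max()+y, cv2.boxPoints(cv2.minAreaRect(np.c_[xs+x,ys+y].astype(np.float32))).tolist())
for z in(.04,.06,.08):print(z,onz(t,(231,178.5),z),onz(t,(234.5,194),z))
E
```

```text
nozzle [0.5158 0.2886 0.172 ] [0.5104 0.2877 0.172 ] (array([0.515 , 0.2878, 0.1763]), np.float64(0.0003))
mid [ 0.567  -0.1176  0.185 ] [ 0.5558 -0.1218  0.185 ] (array([ 0.5649, -0.1166,  0.1939]), np.float64(0.0001))
e1 [ 0.6273 -0.1701  0.185 ] [ 0.6258 -0.1691  0.185 ] (array([ 0.6267, -0.1693,  0.1859]), np.float64(0.0015))
e2 [ 0.5076 -0.0637  0.185 ] [ 0.513  -0.0609  0.185 ] (array([ 0.5083, -0.0636,  0.1806]), np.float64(0.0009))
posts [ 0.6499 -0.1092  0.135 ] [ 0.4879 -0.126   0.135 ] [ 0.5689 -0.1176  0.135 ] 0.1628687815390046
top 86 232.52325581395348 186.1046511627907 230 235 178 194 [[230.0, 178.0], [235.0, 178.0], [235.0, 194.0], [230.0, 194.0]]
scene 177 281.7853107344633 241.72881355932202 278 286 230 254 [[275.5679626464844, 253.37599182128906], [279.9839782714844, 229.08799743652344], [287.5519714355469, 230.46400451660156], [283.1359558105469, 254.7519989013672]]
0.04 [0.5782 0.126  0.04  ] [0.5161 0.1124 0.04  ]
0.06 [0.5738 0.1252 0.06  ] [0.5125 0.1117 0.06  ]
0.08 [0.5694 0.1244 0.08  ] [0.5088 0.1111 0.08  ]
```

Request:
play_rows:
  series:
    - [0,[0,0,-0.25],[0,0,-1]]
    - [0,[0,0,-0.25],[0,0,-1]]
    - [0,[0,0,-0.25],[0,0,-1]]
    - [0,[0,0,-0.25],[0,0,-1]]
    - [0,[0,0,-0.25],[0,0,-1]]
    - [0,[0,0,-0.25],[0,0,-1]]
    - [0,[0,0,-0.25],[0,0,-1]]
    - [0,[0,0,-0.25],[0,0,-1]]

```text
t: 1.1
tool_pos: [0.1917, -0.5945, 0.2961]
tool_rot: [-2.368, -2.063, -0.001]
contact_force: [-0.1, -1.7, 0.2]
opening: -0.0002
grip_force: 0.0
```

```bash
cat >> h.py <<'E'
def st(*tg):
    "print state, and moves in row units to world targets (x,y,z,psi)"
    o=ctrl.get_obs();M=R.from_rotvec(o['tool_rot']).as_matrix();p=np.array(o['tool_pos'])
    psi=np.degrees(np.arctan2(M[1,0],M[0,0]))
    print('t',round(o['t'],2),'p',p.round(4),'psi',psi.round(2),'tilt',(M[:2,2]).round(4),'F',np.round(o['contact_force'],1),'q',np.round(o['q'],2),'op',round(o['opening'],4),'gf',round(o['grip_force'],1))
    for g in tg: print('  ->',g,'units',(M.T@(np.array(g[:3])-p)/.05).round(2), 'turn az', round(-((g[3]-psi+180)%360-180)/8,2) if len(g)>3 else '')
E
python3 - <<'E'
import pickle
from h import *
cs=pickle.load(open('c.pkl','rb'));t,s=cs['top'],cs['scene']
def tri(a,b):
    o1,d1=ray(t,a);o2,d2=ray(s,b);k=np.linalg.lstsq(np.c_[d1,-d2],o2-o1,rcond=None)[0]
    p,q=o1+d1*k[0],o2+d2*k[1];return ((p+q)/2).round(4),np.linalg.norm(p-q).round(4)
print(tri((232.5,194),(284,230.5)))
st((.5155,-.4,.28,96),(.5155,.2885,.28,96))
E
```

```text
(array([0.5123, 0.1178, 0.0632]), np.float64(0.0031))
t 1.1 p [ 0.1917 -0.5945  0.2961] psi 82.13 tilt [-0.0002  0.0012] F [-0.1 -1.7  0.2] q [-1.38  0.01  1.49 -0.    1.64 -1.24] op -0.0002 gf 0.0
  -> (0.5155, -0.4, 0.28, 96) units [4.74 5.88 0.33] turn az -1.73
  -> (0.5155, 0.2885, 0.28, 96) units [18.38  4.    0.34] turn az -1.73
```

Request:
play_rows:
  series:
    - [0,[0.65,0.8,0],[0,0,0]]
    - [0,[0.65,0.8,0],[0,0,0]]
    - [0,[0.65,0.8,0],[0,0,0]]
    - [0,[0.65,0.8,0],[0,0,0]]
    - [0,[0.65,0.8,0],[0,0,0]]
    - [0,[0.65,0.8,0],[0,0,0]]
    - [0,[0,0,0],[0,0,-0.86]]
    - [0,[0,0,0],[0,0,-0.87]]

```text
t: 2.1
tool_pos: [0.4575, -0.4349, 0.2956]
tool_rot: [-2.101, -2.334, -0.0]
contact_force: [-0.9, 0.2, -0.2]
opening: 0.0
grip_force: 0.0
```

```bash
python3 -c "
from h import *
st((.5155,.2885,.25,96))"
```

```text
t 2.1 p [ 0.4575 -0.4349  0.2956] psi 96.03 tilt [-0.001   0.0011] F [-0.9  0.2 -0.2] q [-0.88  0.03  1.47 -0.    1.64 -0.98] op 0.0 gf 0.0
  -> (0.5155, 0.2885, 0.25, 96) units [14.26  2.67  0.93] turn az 0.0
```

Request:
play_rows:
  series:
    - [0,[0.9,0.17,0],[0,0,0]]
    - [0,[0.9,0.17,0],[0,0,0]]
    - [0,[0.9,0.17,0],[0,0,0]]
    - [0,[0.9,0.17,0],[0,0,0]]
    - [0,[0.9,0.17,0],[0,0,0]]
    - [0,[0.9,0.17,0],[0,0,0]]
    - [0,[0.9,0.17,0],[0,0,0]]
    - [0,[0.9,0.17,0],[0,0,0]]

```text
t: 3.1
tool_pos: [0.4885, -0.0693, 0.296]
tool_rot: [-2.108, -2.329, 0.0]
contact_force: [0.5, 0.6, 0.6]
opening: -0.0
grip_force: 0.0
```

Request:
play_rows:
  series:
    - [0,[0.9,0.17,0],[0,0,0]]
    - [0,[0.9,0.17,0],[0,0,0]]
    - [0,[0.9,0.17,0],[0,0,0]]
    - [0,[0.9,0.17,0],[0,0,0]]
    - [0,[0.9,0.17,0],[0,0,0]]
    - [0,[0,0,0],[0,0,0]]

```text
t: 3.85
tool_pos: [0.5081, 0.1597, 0.2957]
tool_rot: [-2.102, -2.333, 0.001]
contact_force: [-0.0, -0.5, -0.2]
opening: -0.0
grip_force: 0.0
```

```bash
python3 -c "
from h import *
st((.5155,.2885,.178,96),(.5155,.2885,.162,96))
c=cam('wrist');cv2.imwrite('pics/w1.png',c['img']);print(proj(c,[(.5155,.2885,.172)]), c['T'].round(3).tolist())"
```

```text
t 3.85 p [0.5081 0.1597 0.2957] psi 95.95 tilt [-0.0016  0.0001] F [-0.  -0.5 -0.2] q [ 0.16 -0.21  1.7   0.    1.65  0.06] op -0.0 gf 0.0
  -> (0.5155, 0.2885, 0.178, 96) units [2.55 0.42 2.35] turn az -0.01
  -> (0.5155, 0.2885, 0.162, 96) units [2.55 0.42 2.67] turn az -0.01
[[281.05946093  25.54889715]] [[0.995, 0.097, 0.031, 0.5], [0.102, -0.946, -0.308, 0.239], [-0.0, 0.31, -0.951, 0.473], [0.0, 0.0, 0.0, 1.0]]
```

View pics/w1.png

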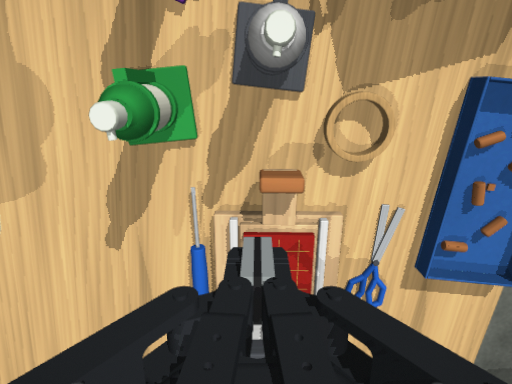

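The wrist view puts the nozzle cap at (281,25), where I predicted it (281,25.5). The grip block spans about (260–304, 170–192). Moving over the nozzle.

Request:
play_rows:
  series:
    - [0,[0.85,0.14,0],[0,0,0]]
    - [0,[0.85,0.14,0],[0,0,0]]
    - [0,[0.85,0.14,0],[0,0,0]]
    - [0,[0,0,0.8],[0,0,0]]
    - [0,[0,0,0.8],[0,0,0]]
    - [0,[0,0,0.55],[0,0,0]]
    - [0,[0,0,0],[0,0,0]]

```text
t: 4.78
tool_pos: [0.5154, 0.2843, 0.1856]
tool_rot: [-2.108, -2.326, 0.009]
contact_force: [0.5, -0.8, 0.4]
opening: 0.0002
grip_force: 0.0
```

```bash
python3 -c "
from h import *
st((.5155,.2885,.178,96),(.5155,.2885,.163,96))"
```

```text
t 4.78 p [0.5154 0.2843 0.1856] psi 95.61 tilt [-0.0059 -0.0027] F [ 0.5 -0.8  0.4] q [ 0.38 -0.02  1.71 -0.    1.46  0.28] op 0.0002 gf 0.0
  -> (0.5155, 0.2885, 0.178, 96) units [0.08 0.01 0.15] turn az -0.05
  -> (0.5155, 0.2885, 0.163, 96) units [0.08 0.01 0.45] turn az -0.05
```

Request:
play_rows:
  series:
    - [0,[0.08,0,0.2],[0,0,0]]
    - [0,[0,0,0.1],[0,0,0]]
    - [0,[0,0,0.1],[0,0,0]]
    - [0,[0,0,0.05],[0,0,0]]
    - [0,[0,0,0],[0,0,0]]

```text
t: 5.4
tool_pos: [0.5165, 0.2902, 0.1664]
tool_rot: [-2.108, -2.329, 0.0]
contact_force: [0.5, -0.0, -0.1]
opening: -0.0
grip_force: 0.0
```

Request:
play_rows:
  series:
    - [0,[0,0,0.05],[0,0,0]]
    - [0,[0,0,0],[0,0,0]]

```text
t: 5.65
tool_pos: [0.5165, 0.2902, 0.1638]
tool_rot: [-2.108, -2.329, 0.0]
contact_force: [0.9, 0.0, 0.0]
opening: -0.0
grip_force: 0.0
```

```bash
python3 -c "
from h import *
st()
c=cam('wrist');s=cam('scene');a=cv2.resize(c['img'],(640,480))[:,:];b=cv2.resize(s['img'][160:290,290:410],None,fx=3,fy=3)
cv2.imwrite('pics/w2.png',np.hstack([c['img'][:384,120:440],np.pad(b,((0,0),(0,0),(0,0)))[:384]]))"
```

```text
t 5.65 p [0.5165 0.2902 0.1638] psi 95.7 tilt [-0.0003 -0.0001] F [0.9 0.  0. ] q [ 0.39 -0.    1.72 -0.    1.42  0.29] op -0.0 gf 0.0
```

View pics/w2.png

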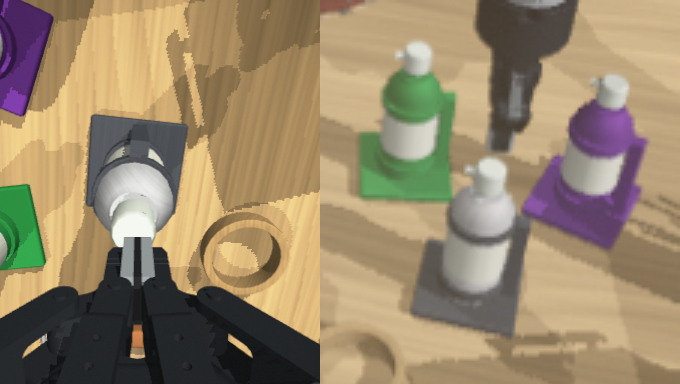

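The wrist view shows the cap at (133,215) beside the finger tip (138,245). In the scene crop the tip sits at (498,148), apparently behind the cap (490,165). I'll check both against the calibration.

```bash
python3 -c "
from h import *
p=ctrl.get_obs()['tool_pos'];c=cam('wrist');s=cam('scene')
print('tcp in scene',proj(s,[p]),'wrist',proj(c,[p]));
for z in(.14,.15,.16,.165,.172):print(z,proj(s,[(.5155,.2885,z)]),proj(c,[(.5155,.2885,z)]))
cv2.imwrite('pics/w3.png',np.hstack([cv2.resize(c['img'][180:300,200:320],(400,400),interpolation=2)[:, :],cv2.resize(s['img'][190:250,320:380],(400,400),interpolation=2)]))"
```

```text
tcp in scene [[347.37069172 218.33725024]] wrist [[256.49237639 224.49927265]]
0.14 [[345.53160648 224.18198779]] [[254.73333972 212.0883349 ]]
0.15 [[346.04030006 221.61332622]] [[254.64106518 217.88581947]]
0.16 [[346.55566959 219.00943599]] [[254.53983409 224.24380375]]
0.165 [[346.81589731 217.69406123]] [[254.48544033 227.65913173]]
0.172 [[347.18310388 215.83727525]] [[254.40457519 232.73533127]]
```

View pics/w3.png

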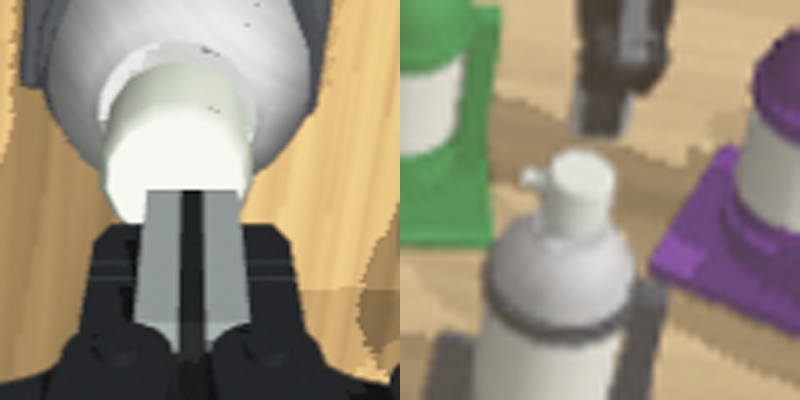

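```bash
python3 -c "
from h import *
o=ctrl.get_obs();M=R.from_rotvec(o['tool_rot']).as_matrix();p=np.array(o['tool_pos']);c=cam('wrist');s=cam('scene')
for z in(0,-.01,-.015,-.02,-.03):
  for x in (.011,-.011): q=p+M@np.array([x,0,z]);print(z,x,'scene',proj(s,[q])[0].round(1),'wrist',proj(c,[q])[0].round(1))
print(proj(c,[p+M@np.array([.011,.01,z]) for z in (0,-.02)])-proj(c,[p+M@np.array([.011,-.01,z]) for z in (0,-.02)]))
"
```

```text
0 0.011 scene [351.5 218.8] wrist [256.5 207.5]
0 -0.011 scene [343.2 217.8] wrist [256.5 241. ]
-0.01 0.011 scene [352.1 216.1] wrist [256.4 213.9]
-0.01 -0.011 scene [343.7 215.2] wrist [256.5 248.9]
-0.015 0.011 scene [352.4 214.8] wrist [256.4 217.3]
-0.015 -0.011 scene [344.  213.8] wrist [256.5 253.1]
-0.02 0.011 scene [352.7 213.5] wrist [256.4 221. ]
-0.02 -0.011 scene [344.3 212.5] wrist [256.5 257.6]
-0.03 0.011 scene [353.2 210.7] wrist [256.4 229. ]
-0.03 -0.011 scene [344.8 209.8] wrist [256.5 267.4]
[[33.74085629 -0.05720172]
 [37.51110531 -0.06471301]]
```

The tip appears about 30 mm above the stated TCP in both views, and there's no contact force, so it hasn't touched the cap yet. I'll go down in small steps and watch the force.

Request:
play_rows:
  series:
    - [0,[0,0,0.1],[0,0,0]]
    - [0,[0,0,0.1],[0,0,0]]
    - [0,[0,0,0],[0,0,0]]

```text
t: 6.32
tool_pos: [0.516, 0.29, 0.153]
tool_rot: [-2.108, -2.329, 0.002]
contact_force: [-0.3, 0.0, -0.0]
opening: 0.0
grip_force: 0.0
```

Request:
play_rows:
  series:
    - [0,[0,0,0.08],[0,0,0]]
    - [0,[0,0,0],[0,0,0]]

```text
t: 6.58
tool_pos: [0.5163, 0.2902, 0.1496]
tool_rot: [-2.108, -2.329, 0.001]
contact_force: [-0.6, -0.2, -0.4]
opening: 0.0002
grip_force: 0.0
```

Request:
play_rows:
  series:
    - [0,[0,0,0.08],[0,0,0]]
    - [0,[0,0,0],[0,0,0]]

```text
t: 6.82
tool_pos: [0.5163, 0.2901, 0.1455]
tool_rot: [-2.108, -2.329, 0.001]
contact_force: [-0.6, -0.1, -0.3]
opening: 0.0002
grip_force: 0.0
```

Request:
play_rows:
  series:
    - [0,[0,0,0.08],[0,0,0]]
    - [0,[0,0,0],[0,0,0]]

```text
t: 7.08
tool_pos: [0.5162, 0.2901, 0.1415]
tool_rot: [-2.108, -2.329, 0.001]
contact_force: [1.0, -0.3, 0.3]
opening: 0.0002
grip_force: 0.0
```

Request:
play_rows:
  series:
    - [0,[0,0,0.06],[0,0,0]]
    - [0,[0,0,0],[0,0,0]]

```text
t: 7.32
tool_pos: [0.5163, 0.2902, 0.1387]
tool_rot: [-2.108, -2.329, 0.001]
contact_force: [0.4, -0.0, -0.4]
opening: -0.0
grip_force: 0.0
```

```bash
python3 -c "
from h import *
st()
c=cam('wrist');s=cam('scene')
cv2.imwrite('pics/w4.png',np.hstack([cv2.resize(c['img'][180:300,200:320],(400,400),interpolation=2)[:, :],cv2.resize(s['img'][190:250,320:380],(400,400),interpolation=2)]))"
```

```text
t 7.33 p [0.5163 0.2902 0.1387] psi 95.7 tilt [-0.0005 -0.0002] F [ 0.4 -0.  -0.4] q [0.39 0.02 1.75 0.   1.38 0.29] op -0.0 gf 0.0
```

View pics/w4.png

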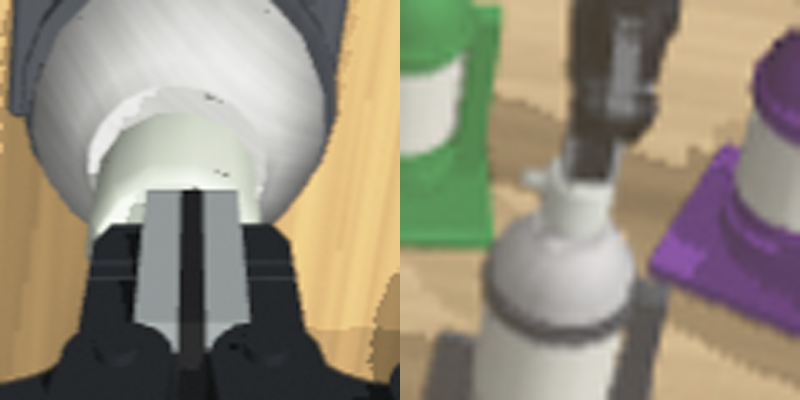

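Picture: the tip (600,180) now appears right above the cap top in the scene crop. I'll keep going down.

Request:
play_rows:
  series:
    - [0,[0,0,0.06],[0,0,0]]
    - [0,[0,0,0],[0,0,0]]

```text
t: 7.68
tool_pos: [0.5169, 0.2904, 0.1366]
tool_rot: [2.108, 2.329, 0.001]
contact_force: [-0.2, 0.8, 3.9]
opening: 0.0003
grip_force: 1.4
```

Request:
play_rows:
  series:
    - [0,[0,0,0.06],[0,0,0]]
    - [0,[0,0,0],[0,0,0]]

```text
t: 7.92
tool_pos: [0.5169, 0.2904, 0.1336]
tool_rot: [2.108, 2.329, 0.002]
contact_force: [-0.6, -0.3, 4.6]
opening: -0.0001
grip_force: 2.5
```

Request:
play_rows:
  series:
    - [0,[0,0,0.05],[0,0,0]]
    - [0,[0,0,0.04],[0,0,0]]
    - [0,[0,0,0],[0,0,0]]

```text
t: 8.3
tool_pos: [0.517, 0.2904, 0.1302]
tool_rot: [2.108, 2.329, 0.002]
contact_force: [-3.1, -1.2, 8.3]
opening: -0.0001
grip_force: 4.3
```

Request:
play_rows:
  series:
    - [0,[0,0,0.03],[0,0,0]]
    - [0,[0,0,0],[0,0,0]]

```text
t: 8.55
tool_pos: [0.5171, 0.2905, 0.1302]
tool_rot: [2.108, 2.329, 0.002]
contact_force: [-5.1, -1.9, 14.1]
opening: -0.0002
grip_force: 6.9
```

Request:
play_rows:
  series:
    - [0,[0,0,-0.3],[0,0,0]]
    - [0,[0,0,-0.7],[0,0,0]]
    - [0,[0,0,-0.5],[0,0,0]]
    - [0,[0,0,0],[0,0,0]]

```text
t: 9.05
tool_pos: [0.5176, 0.2907, 0.2041]
tool_rot: [2.107, 2.328, 0.006]
contact_force: [0.4, -0.7, -0.7]
opening: -0.0002
grip_force: 0.0
```

```bash
python3 -c "
from h import *
st((.5383,.1694,.1,96),(.5383,.1694,.005,96))
c=cam('wrist');s=cam('scene')
# block in wrist: mask
h=cv2.cvtColor(c['img'],40).astype(int)
print('nozzle scene px col near', [int(s['img'][v,347].sum()) for v in range(208,222)])
"
```

```text
t 9.05 p [0.5176 0.2907 0.2041] psi 95.71 tilt [0.0037 0.0015] F [ 0.4 -0.7 -0.7] q [ 0.39 -0.03  1.68 -0.    1.48  0.29] op -0.0002 gf 0.0
  -> (0.5383, 0.1694, 0.1, 96) units [-2.46  0.16  2.08] turn az -0.04
  -> (0.5383, 0.1694, 0.005, 96) units [-2.46  0.15  3.98] turn az -0.04
nozzle scene px col near [525, 486, 397, 390, 487, 632, 661, 661, 662, 661, 650, 603, 563, 575]
```

Request:
play_rows:
  series:
    - [0,[-0.82,0.05,0],[0,0,0]]
    - [0,[-0.82,0.05,0],[0,0,0]]
    - [0,[-0.82,0.05,0],[0,0,0]]
    - [0,[0,0,0.8],[0,0,0]]
    - [0,[0,0,0.8],[0,0,0]]
    - [0,[0,0,0.8],[0,0,0]]
    - [0,[0,0,0.8],[0,0,0]]
    - [0,[0,0,0],[0,0,0]]

```text
t: 10.15
tool_pos: [0.531, 0.1677, 0.036]
tool_rot: [-2.103, -2.324, 0.015]
contact_force: [-0.6, -0.5, -0.9]
opening: -0.0002
grip_force: 0.0
```

```bash
python3 -c "
from h import *
st((.5383,.1694,.005,96))
c=cam('wrist');s=cam('scene')
cv2.imwrite('pics/w5.png',np.hstack([c['img'][:,100:412],cv2.resize(s['img'][180:308,215:345],(390,384),interpolation=2)]))"
```

```text
t 10.15 p [0.531  0.1677 0.036 ] psi 95.7 tilt [-0.0118 -0.002 ] F [-0.6 -0.5 -0.9] q [ 0.17  0.06  1.89 -0.    1.21  0.07] op -0.0002 gf 0.0
  -> (0.5383, 0.1694, 0.005, 96) units [0.02 0.16 0.62] turn az -0.04
```

View pics/w5.png

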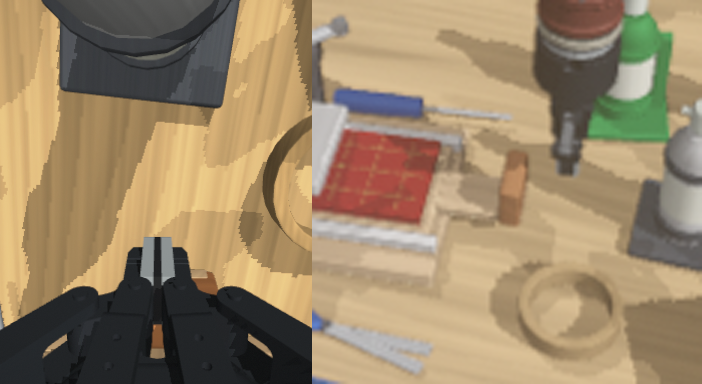

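The tip (158,240 in the wrist view, 568,170 in the scene crop) is clear outside the block (513,188). Going down, then pushing.

Request:
play_rows:
  series:
    - [0,[0,0.16,0.3],[0,0,0]]
    - [0,[0,0,0.3],[0,0,0]]
    - [0,[-0.3,0,0],[0,0,0]]
    - [0,[-0.3,0,0],[0,0,0]]
    - [0,[-0.3,0,0],[0,0,0]]
    - [0,[0,0,0],[0,0,0]]

```text
t: 11.0
tool_pos: [0.5492, 0.1231, 0.0126]
tool_rot: [2.11, 2.326, 0.001]
contact_force: [0.4, 0.3, 0.5]
opening: 0.0002
grip_force: 0.0
```

Request:
play_rows:
  series:
    - [0,[-0.3,0,0],[0,0,0]]
    - [0,[-0.3,0,0],[0,0,0]]
    - [0,[-0.3,0,0],[0,0,0]]
    - [0,[-0.3,0,0],[0,0,0]]
    - [0,[0,0,0],[0,0,0]]

```text
t: 11.62
tool_pos: [0.5547, 0.0633, 0.0118]
tool_rot: [2.11, 2.327, -0.001]
contact_force: [0.8, -0.1, -0.3]
opening: 0.0004
grip_force: 0.0
```

```bash
python3 -c "
from h import *
st()
s=cam('scene');t=cam('top')
cv2.imwrite('pics/w6.png',np.hstack([cv2.resize(t['img'][140:230,190:300],(440,360),interpolation=2),cv2.resize(s['img'][180:290,205:315],(360,360),interpolation=2)]))"
```

```text
t 11.62 p [0.5547 0.0633 0.0118] psi 95.61 tilt [-0.0001 -0.001 ] F [ 0.8 -0.1 -0.3] q [-0.02  0.08  1.91 -0.    1.15 -0.12] op 0.0004 gf 0.0
```

View pics/w6.png

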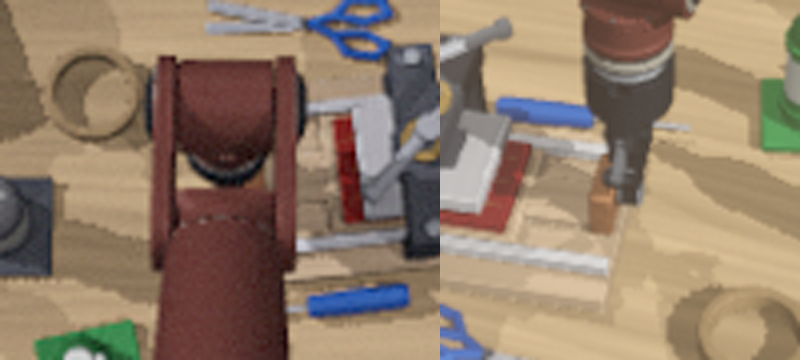

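The block (603,195 in the crop) is moving in with the finger behind it, and the board is partly under the platen. Still pushing home.

Request:
play_rows:
  series:
    - [0,[-0.15,0,0],[0,0,0]]
    - [0,[-0.1,0,0],[0,0,0]]
    - [0,[-0.05,0,0],[0,0,0]]
    - [0,[0,0,0],[0,0,0]]

```text
t: 12.22
tool_pos: [0.5548, 0.0595, 0.0118]
tool_rot: [-2.1, -2.318, -0.019]
contact_force: [-2.0, 32.5, 2.6]
opening: -0.0
grip_force: 16.0
```

Request:
play_rows:
  series:
    - [0,[-0.08,0,0],[0,0,0]]
    - [0,[-0.05,0,0],[0,0,0]]
    - [0,[0,0,0],[0,0,0]]

```text
t: 12.6
tool_pos: [0.5548, 0.0599, 0.012]
tool_rot: [-2.094, -2.31, -0.032]
contact_force: [-3.1, 53.1, 5.2]
opening: 0.0
grip_force: 27.1
```

Request:
play_rows:
  series:
    - [0,[0.3,0,0],[0,0,0]]
    - [0,[0.4,0,0],[0,0,0]]
    - [0,[0,0,-0.8],[0,0,0]]
    - [0.6,[0,0,-0.8],[0,0,0]]
    - [0.6,[0,0,-0.8],[0,0,0]]
    - [0.6,[0,0,-0.8],[0,0,0]]
    - [0.6,[0,0,-0.8],[0,0,0]]
    - [0.6,[0,0,0],[0,0,0]]

```text
t: 13.6
tool_pos: [0.5558, 0.078, 0.2169]
tool_rot: [2.105, 2.324, 0.008]
contact_force: [0.9, 0.2, 0.7]
opening: 0.0512
grip_force: 0.0
```

```bash
python3 -c "
from h import *
st()
for n in('scene','wrist'):
  c=cam(n);cv2.imwrite(f'raw_{n}.png',c['img']);hs=cv2.cvtColor(c['img'],40).astype(int)
  m=((hs[...,1]>110)&(hs[...,0]<16)&(hs[...,2]>50)).astype(np.uint8)
  k,l,s,ct=cv2.connectedComponentsWithStats(m)
  print(n,[(s[i].tolist(),ct[i].round(1).tolist()) for i in range(1,k) if s[i][4]>40 and (n!='scene' or 220<ct[i][0]<300 and 180<ct[i][1]<280)])
  P=np.array([.568,-.117,0]);Y=np.array([-.103,.9945,0]);X=np.array([.9945,.103,0])
  for yl in(.141,.155):print(yl,proj(c,[P+yl*Y+a*X*.03+b*Y*.011+np.array([0,0,.063]) for a in(1,-1) for b in(1,-1)]).round(0).tolist())
"
```

```text
t 13.6 p [0.5558 0.078  0.2169] psi 95.66 tilt [ 0.0085 -0.0005] F [0.9 0.2 0.7] q [ 0.01 -0.12  1.74 -0.    1.51 -0.09] op 0.0512 gf 0.0
scene [([203, 223, 29, 28, 253], [220.9, 239.1]), ([250, 227, 10, 24, 167], [254.8, 238.4])]
0.141 [[252.0, 242.0], [244.0, 241.0], [256.0, 227.0], [249.0, 226.0]]
0.155 [[257.0, 243.0], [249.0, 242.0], [260.0, 228.0], [253.0, 227.0]]
wrist [([503, 68, 9, 15, 109], [507.4, 75.6]), ([497, 129, 15, 31, 411], [504.6, 144.2]), ([224, 183, 56, 30, 1548], [251.2, 198.3]), ([458, 207, 33, 14, 356], [473.7, 213.8]), ([208, 257, 87, 23, 1973], [251.5, 268.0])]
0.141 [[278.0, 204.0], [277.0, 222.0], [223.0, 204.0], [224.0, 223.0]]
0.155 [[278.0, 192.0], [278.0, 211.0], [222.0, 192.0], [223.0, 211.0]]
```

```bash
python3 -c "
from h import *
import pickle
P=np.array([.568,-.117,0]);Y=np.array([-.103,.9945,0]);X=np.array([.9945,.103,0])
c=cam('wrist')
for z in(.035,.045): print('board edge',z,[(float(((onz(c,uv,z)-P)@Y).round(4))) for uv in((240,257),(260,257))])
cs=pickle.load(open('c.pkl','rb'));s=cs['scene']
for yl in(.225,.236,.25):print(yl,proj(s,[P+yl*Y+a*X*.03+b*Y*.011+np.array([0,0,.063]) for a in(1,-1) for b in(1,-1)]).round(0).tolist())
for z in(.035,.045): print('init board edge',z,((onz(cs['top'],(253.5,184),z)-P)@Y).round(4))
"
```

```text
board edge 0.035 [0.072, 0.0718]
board edge 0.045 [0.0777, 0.0776]
0.225 [[280.0, 246.0], [273.0, 245.0], [283.0, 231.0], [276.0, 230.0]]
0.236 [[284.0, 246.0], [277.0, 245.0], [287.0, 231.0], [280.0, 230.0]]
0.25 [[289.0, 247.0], [282.0, 246.0], [292.0, 232.0], [284.0, 231.0]]
init board edge 0.035 0.155
init board edge 0.045 0.1553
```

The sled is home: the board edge lies about 0.075 m from the screw axis, so the board is centred. Now the handle. First I turn in place to line up with the bar.

Request:
play_rows:
  series:
    - [0.6,[0,0,0],[0,0,-0.9]]
    - [0.6,[0,0,0],[0,0,-0.9]]
    - [0.6,[0,0,0],[0,0,-0.9]]
    - [0.6,[0,0,0],[0,0,-0.9]]
    - [0.6,[0,0,0],[0,0,-0.9]]
    - [0.6,[0,0,0],[0,0,-0.84]]
    - [0.6,[0,0,0],[0,0,0]]

```text
t: 14.62
tool_pos: [0.5523, 0.0782, 0.2099]
tool_rot: [-1.116, -2.933, 0.002]
contact_force: [0.0, -0.2, 0.2]
opening: 0.0514
grip_force: 0.0
```

```bash
python3 -c "
from h import *
st((.536,-.089,.215,138.4),(.536,-.089,.13,138.4))"
```

```text
t 14.62 p [0.5523 0.0782 0.2099] psi 138.33 tilt [-0.0034 -0.0002] F [ 0.  -0.2  0.2] q [ 0.01 -0.11  1.75 -0.    1.51 -0.84] op 0.0514 gf 0.0
  -> (0.536, -0.089, 0.215, 138.4) units [-1.98 -2.72 -0.1 ] turn az -0.01
  -> (0.536, -0.089, 0.13, 138.4) units [-1.98 -2.71  1.6 ] turn az -0.01
```

Request:
play_rows:
  series:
    - [0.6,[-0.5,-0.68,-0.1],[0,0,0]]
    - [0.6,[-0.5,-0.68,0],[0,0,0]]
    - [0.6,[-0.5,-0.68,0],[0,0,0]]
    - [0.6,[-0.5,-0.68,0],[0,0,0]]
    - [0.6,[0,0,0],[0,0,0]]

```text
t: 15.25
tool_pos: [0.537, -0.0918, 0.2158]
tool_rot: [-1.123, -2.932, 0.001]
contact_force: [0.3, 0.6, -0.4]
opening: 0.0514
grip_force: 0.0
```

```bash
python3 -c "
from h import *
st((.536,-.089,.13,138.4))
c=cam('wrist')
m=np.array([.568,-.117,.185]);u=np.array([-.748,.664,0])
im=c['img'].copy()
for r in(-.08,-.04,0,.04,.08):
  q=proj(c,[m+r*u])[0];print(r,q.round(0));cv2.circle(im,tuple(int(v) for v in q),2,(0,0,255),-1)
cv2.imwrite('pics/w7.png',cv2.resize(im,(768,576)))"
```

```text
t 15.25 p [ 0.537  -0.0918  0.2158] psi 138.08 tilt [-0.0019  0.0002] F [ 0.3  0.6 -0.4] q [-0.31 -0.15  1.78 -0.    1.52 -1.14] op 0.0514 gf 0.0
  -> (0.536, -0.089, 0.13, 138.4) units [0.05 0.03 1.72] turn az -0.04
-0.08 [260. 345.]
-0.04 [260. 303.]
0 [260. 257.]
0.04 [259. 206.]
0.08 [259. 149.]
```

View pics/w7.png

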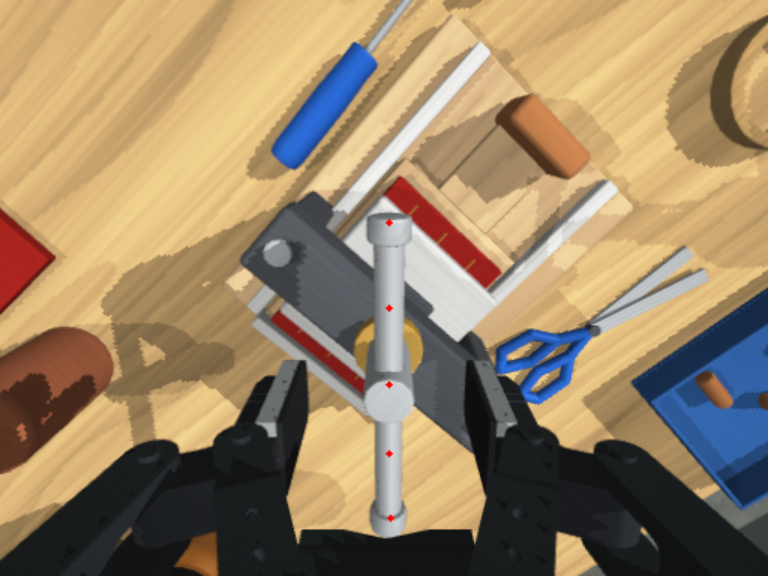

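The bar lies along the picture's centre line (390, 220–520), the predicted points fall on it, and the board shows on both sides of the platen. Going down to grip.

Request:
play_rows:
  series:
    - [0.6,[0,0,0.6],[0,0,0]]
    - [0.6,[0.05,0,0.6],[0,0,0]]
    - [0.6,[0,0,0.5],[0,0,0]]
    - [0.6,[0,0,0],[0,0,0]]
    - [0,[0,0,0],[0,0,0]]
    - [0,[0,0,0],[0,0,0]]
    - [0,[0,0,0],[0,0,0]]
  force: 40

```text
t: 16.18
tool_pos: [0.5365, -0.0886, 0.1339]
tool_rot: [1.116, 2.935, -0.001]
contact_force: [-4.5, -1.1, 5.1]
opening: 0.0125
grip_force: 39.2
```

```bash
python3 -c "
from h import *
st((.536,-.089,.13,138.4))"
```

```text
t 16.18 p [ 0.5365 -0.0886  0.1339] psi 138.38 tilt [ 0.0013 -0.0011] F [-4.5 -1.1  5.1] q [-0.3  -0.1   1.87 -0.    1.37 -1.14] op 0.0125 gf 39.2
  -> (0.536, -0.089, 0.13, 138.4) units [ 0.   -0.01  0.08] turn az -0.0
```

Request:
play_rows:
  series:
    - [0,[-0.008,0.118,0],[0,0,1]]
    - [0,[-0.008,0.118,0],[0,0,1]]
    - [0,[-0.008,0.118,0],[0,0,1]]
    - [0,[-0.008,0.118,0],[0,0,1]]

```text
t: 16.68
tool_pos: [0.556, -0.0767, 0.1339]
tool_rot: [1.886, 2.51, -0.003]
contact_force: [-3.6, -4.7, 5.6]
opening: 0.0123
grip_force: 38.8
```

```bash
cat >> h.py <<'E'
def hub():
    st();o=ctrl.get_obs();M=R.from_rotvec(o['tool_rot']).as_matrix()
    d=np.array(o['tool_pos'])-[.568,-.117,.134]
    print('rel hub in tool axes mm',(M.T@d*1000).round(1),'tq',np.round(o['wrist_torque'],2))
E
python3 -c "
from h import *
hub()"
```

```text
t 16.68 p [ 0.556  -0.0767  0.1339] psi 106.16 tilt [ 0.0005 -0.0028] F [-3.6 -4.7  5.6] q [-0.27 -0.05  1.82 -0.    1.37 -0.55] op 0.0123 gf 38.8
rel hub in tool axes mm [42.  -0.3  0. ] tq [-0.64  0.77 -0.02]
```

Request:
play_rows:
  series:
    - [0,[-0.008,0.118,0],[0,0,1]]
    - [0,[-0.008,0.118,0],[0,0,1]]
    - [0,[-0.008,0.118,0],[0,0,1]]
    - [0,[-0.008,0.118,0],[0,0,1]]
    - [0,[-0.008,0.118,0],[0,0,1]]
    - [0,[-0.008,0.118,0],[0,0,1]]
    - [0,[-0.008,0.118,0],[0,0,1]]
    - [0,[-0.008,0.118,0],[0,0,1]]

```text
t: 17.68
tool_pos: [0.599, -0.0891, 0.1339]
tool_rot: [2.929, 1.129, -0.002]
contact_force: [-5.3, -3.6, 5.8]
opening: 0.0125
grip_force: 38.9
```

```bash
python3 -c "
from h import *
hub()"
```

```text
t 17.68 p [ 0.599  -0.0891  0.1339] psi 42.18 tilt [-0.0002 -0.0029] F [-5.3 -3.6  5.8] q [-0.27  0.05  1.72 -0.    1.37  0.57] op 0.0125 gf 38.9
rel hub in tool axes mm [41.7  0.1  0. ] tq [-0.56  0.97  0.27]
```

Request:
play_rows:
  series:
    - [0,[-0.008,0.117,0],[0,0,1]]
    - [0,[-0.008,0.117,0],[0,0,1]]
    - [0,[-0.008,0.117,0],[0,0,1]]
    - [0,[-0.008,0.117,0],[0,0,1]]
    - [0,[-0.008,0.117,0],[0,0,1]]
    - [0,[-0.008,0.117,0],[0,0,1]]
    - [0,[-0.008,0.117,0],[0,0,1]]
    - [0,[-0.008,0.117,0],[0,0,1]]

```text
t: 18.68
tool_pos: [0.6073, -0.133, 0.1339]
tool_rot: [3.082, -0.593, 0.002]
contact_force: [-2.8, -4.1, 5.0]
opening: 0.0122
grip_force: 39.4
```

Request:
play_rows:
  series:
    - [0,[-0.008,0.117,0],[0,0,1]]
    - [0,[-0.008,0.117,0],[0,0,1]]
    - [0,[-0.008,0.117,0],[0,0,1]]
    - [0,[-0.008,0.117,0],[0,0,1]]
    - [0,[-0.008,0.117,0],[0,0,1]]
    - [0,[-0.008,0.117,0],[0,0,1]]
    - [0,[0,0,0],[0,0,0]]

```text
t: 19.55
tool_pos: [0.5824, -0.1577, 0.1339]
tool_rot: [2.576, -1.792, 0.004]
contact_force: [-4.9, -5.1, 4.3]
opening: 0.0125
grip_force: 39.1
```

```bash
python3 -c "
from h import *
hub()"
```

```text
t 19.55 p [ 0.5824 -0.1577  0.1339] psi -69.63 tilt [ 0.0001 -0.0045] F [-4.9 -5.1  4.3] q [-0.39  0.05  1.73 -0.    1.37  2.4 ] op 0.0125 gf 39.1
rel hub in tool axes mm [43.1  0.7  0.3] tq [-0.84  0.81  0.17]
```

Request:
play_rows:
  series:
    - [0,[-0.01,0.117,0],[0,0,1]]
    - [0,[-0.01,0.117,0],[0,0,1]]
    - [0,[-0.01,0.117,0],[0,0,1]]
    - [0,[-0.01,0.117,0],[0,0,1]]
    - [0,[0,0,0],[0,0,0]]
    - [0.6,[0,0,0],[0,0,0]]
    - [0.6,[0,0,0],[0,0,0]]
    - [0.6,[0,0,0],[0,0,0]]

```text
t: 20.55
tool_pos: [0.5597, -0.1564, 0.1319]
tool_rot: [-1.986, 2.434, 0.0]
contact_force: [-0.8, 0.2, -0.6]
opening: 0.0509
grip_force: 0.0
```

Request:
play_rows:
  series:
    - [0.6,[0,0,-0.7],[0,0,0]]
    - [0.6,[0,0,-0.7],[0,0,0]]
    - [0.6,[0,0,-0.2],[0,0,0]]
    - [0.6,[0,0,0],[0,0,0]]

```text
t: 21.05
tool_pos: [0.5598, -0.1566, 0.2121]
tool_rot: [-1.986, 2.434, -0.001]
contact_force: [-0.5, 0.0, -0.0]
opening: 0.0511
grip_force: 0.0
```

```bash
python3 -c "
from h import *
hub()"
```

```text
t 21.05 p [ 0.5598 -0.1566  0.2121] psi -101.56 tilt [ 0.0008 -0.0002] F [-0.5  0.  -0. ] q [-0.4  -0.06  1.7   0.    1.5   2.94] op 0.0511 gf 0.0
rel hub in tool axes mm [ 40.5   0.  -78.1] tq [-0.02  0.    0.04]
```

Request:
play_rows:
  series:
    - [0.6,[-0.008,-0.115,0],[0,0,-1]]
    - [0.6,[-0.008,-0.115,0],[0,0,-1]]
    - [0.6,[-0.008,-0.115,0],[0,0,-1]]
    - [0.6,[-0.008,-0.115,0],[0,0,-1]]
    - [0.6,[-0.008,-0.115,0],[0,0,-1]]
    - [0.6,[-0.008,-0.115,0],[0,0,-1]]
    - [0.6,[-0.008,-0.115,0],[0,0,-1]]
    - [0.6,[-0.008,-0.115,0],[0,0,-1]]

```text
t: 22.05
tool_pos: [0.5996, -0.1409, 0.209]
tool_rot: [-2.976, 1.005, 0.007]
contact_force: [0.1, -0.1, 0.1]
opening: 0.0514
grip_force: 0.0
```

Request:
play_rows:
  series:
    - [0.6,[-0.008,-0.115,0],[0,0,-1]]
    - [0.6,[-0.008,-0.115,0],[0,0,-1]]
    - [0.6,[-0.008,-0.115,0],[0,0,-1]]
    - [0.6,[-0.008,-0.115,0],[0,0,-1]]
    - [0.6,[-0.008,-0.115,0],[0,0,-1]]
    - [0.6,[-0.008,-0.115,0],[0,0,-1]]
    - [0.6,[-0.008,-0.115,0],[0,0,-1]]
    - [0.6,[-0.008,-0.115,0],[0,0,-1]]

```text
t: 23.05
tool_pos: [0.6037, -0.0972, 0.209]
tool_rot: [-3.055, -0.725, 0.006]
contact_force: [-1.7, 0.2, -0.6]
opening: 0.0512
grip_force: 0.0
```

Request:
play_rows:
  series:
    - [0.6,[-0.008,-0.115,0],[0,0,-1]]
    - [0.6,[-0.008,-0.115,0],[0,0,-1]]
    - [0.6,[-0.008,-0.115,0],[0,0,-1]]
    - [0.6,[-0.008,-0.115,0],[0,0,-1]]
    - [0.6,[-0.008,-0.115,0],[0,0,-1]]
    - [0.6,[-0.008,-0.115,0],[0,0,-1]]
    - [0.6,[-0.004,-0.058,0],[0,0,-0.5]]
    - [0.6,[0,0,0],[0,0,0]]

```text
t: 24.05
tool_pos: [0.575, -0.0754, 0.2096]
tool_rot: [-2.433, -1.983, 0.003]
contact_force: [0.3, -0.2, -0.3]
opening: 0.0509
grip_force: 0.0
```

```bash
python3 -c "
from h import *
hub()
u=np.array([np.cos(np.radians(78.4)),np.sin(np.radians(78.4)),0])
g=np.array([.568,-.117,.134])+.042*u
st((*g,78.4))"
```

```text
t 24.05 p [ 0.575  -0.0754  0.2096] psi 78.38 tilt [-0.0034  0.001 ] F [ 0.3 -0.2 -0.3] q [-0.26 -0.06  1.7   0.    1.5  -0.06] op 0.0509 gf 0.0
rel hub in tool axes mm [ 42.1  -1.8 -75.6] tq [0.   0.03 0.03]
t 24.05 p [ 0.575  -0.0754  0.2096] psi 78.38 tilt [-0.0034  0.001 ] F [ 0.3 -0.2 -0.3] q [-0.26 -0.06  1.7   0.    1.5  -0.06] op 0.0509 gf 0.0
  -> (np.float64(0.5764452726881305), np.float64(-0.07585783951682756), np.float64(0.134), 78.4) units [-0.    0.03  1.51] turn az -0.0
```

Request:
play_rows:
  series:
    - [0.6,[0,0.03,0.5],[0,0,0]]
    - [0.6,[0,0,0.6],[0,0,0]]
    - [0.6,[0,0,0.4],[0,0,0]]
    - [0.6,[0,0,0],[0,0,0]]
    - [0,[0,0,0],[0,0,0]]
    - [0,[0,0,0],[0,0,0]]
    - [0,[0,0,0],[0,0,0]]

```text
t: 24.92
tool_pos: [0.5777, -0.076, 0.1388]
tool_rot: [-2.435, -1.985, -0.001]
contact_force: [-6.2, 1.2, 6.4]
opening: 0.0127
grip_force: 39.2
```

Request:
play_rows:
  series:
    - [0,[-0.008,0.117,0],[0,0,1]]
    - [0,[-0.008,0.117,0],[0,0,1]]
    - [0,[-0.008,0.117,0],[0,0,1]]
    - [0,[-0.008,0.117,0],[0,0,1]]
    - [0,[-0.008,0.117,0],[0,0,1]]
    - [0,[-0.008,0.117,0],[0,0,1]]
    - [0,[-0.008,0.117,0],[0,0,1]]
    - [0,[-0.008,0.117,0],[0,0,1]]

```text
t: 25.92
tool_pos: [0.609, -0.1074, 0.1388]
tool_rot: [3.117, 0.388, -0.004]
contact_force: [-9.5, -0.2, 7.1]
opening: 0.0122
grip_force: 38.8
```

```bash
python3 -c "
from h import *
hub()"
```

```text
t 25.93 p [ 0.609  -0.1074  0.1388] psi 14.2 tilt [-0.0024 -0.0011] F [-9.5 -0.2  7.1] q [-0.29  0.08  1.68 -0.    1.38  1.03] op 0.0122 gf 38.8
rel hub in tool axes mm [42.1  0.8 -4.9] tq [0.04 1.53 0.13]
```

Request:
play_rows:
  series:
    - [0,[-0.008,0.117,0],[0,0,1]]
    - [0,[-0.008,0.117,0],[0,0,1]]
    - [0,[-0.008,0.117,0],[0,0,1]]
    - [0,[-0.008,0.117,0],[0,0,1]]
    - [0,[-0.008,0.117,0],[0,0,1]]
    - [0,[0,0,0],[0,0,0]]

```text
t: 26.68
tool_pos: [0.6084, -0.1094, 0.1387]
tool_rot: [-3.032, 0.638, 0.015]
contact_force: [-3.5, 67.8, 15.2]
opening: 0.0128
grip_force: 317.3
```

```bash
python3 -c "
from h import *
hub()"
```

```text
t 26.68 p [ 0.6084 -0.1094  0.1387] psi -23.74 tilt [-0.0004  0.0446] F [-3.5 67.8 15.2] q [-0.32  0.08  1.68  0.04  1.39  1.66] op 0.0128 gf 317.3
rel hub in tool axes mm [ 33.8 -23.4  -4.4] tq [11.53 -0.05  7.77]
```

The handle has met its stop: the bar has turned 307.7° from an initial 47.5°, which makes 6.2 rad. I'll unwind the over-command, then release.

Request:
play_rows:
  series:
    - [0,[-0.008,-0.117,0],[0,0,-1]]
    - [0,[-0.008,-0.117,0],[0,0,-1]]
    - [0,[-0.008,-0.117,0],[0,0,-1]]
    - [0,[-0.008,-0.117,0],[0,0,-1]]
    - [0,[0,0,0],[0,0,0]]

```text
t: 27.3
tool_pos: [0.6087, -0.1101, 0.138]
tool_rot: [-3.133, -0.183, 0.009]
contact_force: [-11.4, 6.7, 8.2]
opening: 0.0127
grip_force: 46.4
```

```bash
python3 -c "
from h import *
hub()"
```

```text
t 27.3 p [ 0.6087 -0.1101  0.138 ] psi 6.68 tilt [-0.006   0.0031] F [-11.4   6.7   8.2] q [-0.3   0.08  1.68  0.    1.38  1.15] op 0.0127 gf 46.4
rel hub in tool axes mm [41.2 -2.1 -4.2] tq [1.15 1.85 0.66]
```

Request:
play_rows:
  series:
    - [0.6,[0,0,0],[0,0,0]]
    - [0.6,[0,0,0],[0,0,0]]
    - [0.6,[0,0,0],[0,0,0]]
    - [0.6,[0,0,-0.5],[0,0,0]]
    - [0.6,[0,0,-0.8],[0,0,0]]
    - [0.6,[0,0,-0.8],[0,0,0]]
    - [0.6,[0,0,-0.8],[0,0,0]]
    - [0.6,[0,0,0],[0,0,0]]

```text
t: 28.3
tool_pos: [0.6132, -0.1134, 0.2873]
tool_rot: [3.133, 0.175, 0.013]
contact_force: [0.1, -0.1, 0.5]
opening: 0.051
grip_force: 0.0
```

```bash
python3 - <<'E'
from h import *
st()
c=cam('wrist');s=cam('scene')
m=np.array([.568,-.117,.185])
# bar angle from bright grey mask around the end positions in the wrist view
h=cv2.cvtColor(c['img'],40).astype(int)
mk=((h[...,1]<35)&(h[...,2]>120))
best=[]
for a in np.arange(-10,30,1.):
    u=np.array([np.cos(np.radians(a)),np.sin(np.radians(a)),0])
    q=proj(c,[m+r*u for r in np.r_[np.linspace(.02,.08,20)]]).round().astype(int)
    ok=[mk[v,x] for x,v in q if 0<=v<384 and 0<=x<512]; best.append((a,sum(ok),len(ok)))
print([b for b in best if b[1]>14])
# block position check in the scene
hs=cv2.cvtColor(s['img'],40).astype(int)
b=((hs[...,1]>110)&(hs[...,0]<16)&(hs[...,2]>50)).astype(np.uint8)
k,l,S,ct=cv2.connectedComponentsWithStats(b)
print([(S[i].tolist()) for i in range(1,k) if S[i][4]>40 and 220<ct[i][0]<300 and 180<ct[i][1]<280])
E
```

```text
t 28.3 p [ 0.6132 -0.1134  0.2873] psi 6.41 tilt [ 0.0086 -0.0027] F [ 0.1 -0.1  0.5] q [-0.3   0.01  1.51 -0.    1.62  1.16] op 0.051 gf 0.0
[(np.float64(5.0), np.int64(16), 20), (np.float64(6.0), np.int64(19), 20), (np.float64(7.0), np.int64(19), 20), (np.float64(8.0), np.int64(20), 20), (np.float64(9.0), np.int64(20), 20), (np.float64(10.0), np.int64(19), 20), (np.float64(11.0), np.int64(20), 20), (np.float64(12.0), np.int64(19), 20), (np.float64(13.0), np.int64(20), 20), (np.float64(14.0), np.int64(20), 20), (np.float64(15.0), np.int64(20), 20), (np.float64(16.0), np.int64(17), 20)]
[[204, 224, 28, 27, 168], [250, 227, 10, 24, 169]]
```

```bash
python3 -c "
from station import ctrl
print(ctrl.finish_job())"
```

```text
the job is handed in; nothing more can be done
None
```

I pressed the nozzle fully down and released it, slid the sled home and turned the handle clockwise to its stop; the arm is clear of everything, and I handed the job in at about 28 s.

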